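Stack a tablet tray and its lid on the sample dock

ROBOT

A 6-joint arm with a two-finger parallel gripper is mounted at the origin on the work surface. World frame = base frame: x ahead of the robot, y to its left, z up, the work surface at z = 0. Lengths are in mm, angles in degrees, forces in N, time in s.
With the tool pointing down it reaches from about 300 to 850 mm from the base axis. Payload 4.2 kg.
Tool frame: the origin (TCP) lies midway between the tips of the shut fingers; the grasp point (between the pads) lies 19 mm behind it (env.grip_point_offset is the distance from the TCP to the grasp point, in mm); z points along the fingers, x is the direction in which the jaws open and shut, and the axes are right-handed (so a half turn about z gives the same grasp; the last joint's range is limited). The gripper opens to 91 mm and grips with 3 to 60 N. Pads are 32 mm wide; open, the fingers measure 118 mm over their backs; the gripper's body (76 mm by 178 mm) begins 60 mm behind the grasp point.
Start: joints at [-75.573, 18.312, 89.639, -0, 72.044, -1.146], TCP at [154.37, -553.907, 213.976] pointing down, gripper open.
Joint ranges: [-177.97, 177.97], [-48.28, 115.42], [12.27, 149.76], [-77.06, 257.06], [2.81, 150.46], [-146.56, 146.56]. Speed limits (degrees/s): [147.25, 147.25, 180, 180, 180, 180].

INTERFACE

Orientations are given as [roll, pitch, yaw] about the fixed x, y, z axes, in that order (R = Rz(yaw) Ry(pitch) Rx(roll)).
In Python, from workcell import env gives the robot as it stands.
- The arm moves only by the shell command python3 -m pendant 'ROWS' [FORCE]. ROWS is JSON, a list of rows, each an object with "xyz": the shift along the tool's x, y, z in m, a list of three; "roll": the turn about the tool's z in degrees; "jaw": the closure, from 0 (fully open) to 1 (shut). A call has exactly 8 rows; each row is the pose to reach, as a shift and turn from the pose commanded when the call began, along the tool's axes at that moment; what a row does not reach only later rows make up. A row lasts 1/8 s, in which the tool goes at most 62.5 mm and 10.7 degrees, less where a joint would pass 70% of its speed; a pose out of reach is approached as far as the arm can. A call with a gripper value outside its range is refused whole. The fingers move at their own pace and stop on an object; FORCE is the grip in N (left out, the last holds). Time passes only in rows, so rows that repeat a pose let the fingers close, or fill a call up. It gives the time, the measured TCP pose, the force and the opening at its end, in the units of the state.
- env.state(): the state, without advancing time (a new reading comes with each control period).
- env.grab_frame(name): name is "side" or "top" or "wrist"; returns (picture, depth): 480x640x3 uint8, blue, green, red; 480x640 float32, mm along the optical axis (not along the pixel's ray), 0 where there is no reading.
- env.camera_params(name): a dict with "camera_matrix" (3x3 intrinsics, pixels), "cam_to_world" (4x4, takes a point from camera to world coordinates); the wrist camera has in their place "hand_eye" (4x4, takes a point from camera to tool coordinates, whose origin is the TCP and whose axes are the tool frame's). Camera axes: x right, y up, looking along -z (the intrinsics and any distortion apply to the point x, -y, -z); pixel columns grow to the right and rows downward; lengths in mm; the calibration is good to about 2 mm. A picture is of the moment at which its call begins: read the wrist's pose just before it. camera_params takes no time and is no camera call.
- env.job_done(): hands the job in, once; it reports no verdict.
The state is a dict: "time_s": time; "qpos": joint angles; "qvel": joint speeds; "effort": joint torques, N m; "ee_pos": TCP position; "ee_rot": TCP orientation; "force": force on the tool from outside, world axes, zero at the start; "torque": the same for the moment, N m; "gripper_width": finger opening in mm.
Only numpy, scipy, OpenCV 4.12 (cv2) and the standard library are available. Lean on these libraries where they do the work, as an engineer would, in place of code of your own. Each camera call takes 0.05 s, during which the arm holds its last target. There are 200 camera calls.

TASK

Stack the blue tablet tray on the steel dock and then the white lid on the blue tray, each with its cut-off corners over the cut-off corners of the one below, so that each skirt drops fully down over the block beneath and sits flat. Set them down rather than drop them, and leave the orange tray where it is.

Things in the scene. Friction and masses are not known exactly. Their poses are not given: they have to be found in the camera images.
- dock: Steel base screwed to the bench, sizes in mm: 100 (own x) by 56 (own y), both corners of its +x end cut off at 45 degrees by 20, the -x corners square. Origin: centre of its underside, z up. Deck at height 14; on it a tapered block, 12 high, cut corners likewise, 84 x 40 at its foot, 74 x 30 on top. A strip 30 wide, 4 high sticks out 12 at each end.
- blue_tray: Blue tray with white tablets, 110 g, loose, to be stacked; outline 100 x 56 mm with +x corners cut off, like the dock. Origin: centre of the skirt's lower edge, z up. Upright skirt 0 to 22 (grip it across the 56 width), deck at 22, tapered block up to 34. Hollow below, 94 x 50, 16 deep: 10 mm play on entering over a block, 5 mm when down. Seated, its origin is 14 above the dock's.
- lid: White lid, 80 g, loose; outline 100 x 56 mm with +x corners cut off, like the dock. Origin: centre of the skirt's lower edge, z up. Skirt 0 to 18 with flat top at 18, hollow below like the tray, 14 deep. Black grip bar on top, centred: 56 long (own x), 16 wide (own y), heights 18 to 40; pinch it across its width. Seated, its origin is 22 above the blue tray's.
- orange_tray: Orange tray with yellow tablets, same shape, size, origin and axes as the blue tray, loose on the bench; a bystander, to be left alone.
- dock_nose (a point): Middle of the dock's end with the cut-off corners (own x = +50 mm), at its underside.
- blue_tray_nose (a point): Middle of the blue tray's end with the cut-off corners (own x = +50 mm), at the skirt's lower edge.
- lid_nose (a point): Middle of the lid's end with the cut-off corners (own x = +50 mm), at the skirt's lower edge.
Things that resemble listed ones, but are neither listed nor needed, are in the scene too. What is shaped like the blue_tray but red is not meant.

How it is judged (in metres and radians):
On the way, in this order (a step that is already met when the one before it is completed fails the run):
1. the blue tray is seated on the dock, cut-off corners matched (z of blue_tray in the frame of dock between 0.01 and 0.0175 m and horizontal distance between blue_tray and dock below 0.013 m and horizontal distance between blue_tray_nose and dock_nose below 0.018 m and angle between blue_tray's own z axis and vertical below 0.09 rad and linear speed of blue_tray below 0.03 m/s), for 0.2 s.
2. the lid is seated on the blue tray, cut-off corners matched, the tray still on the dock (z of blue_tray in the frame of dock between 0.01 and 0.0175 m and horizontal distance between blue_tray and dock below 0.013 m and horizontal distance between blue_tray_nose and dock_nose below 0.018 m and angle between each of blue_tray, lid's own z axis and vertical below 0.09 rad and z of lid in the frame of blue_tray between 0.018 and 0.0255 m and horizontal distance between lid and blue_tray below 0.013 m and horizontal distance between lid_nose and blue_tray_nose below 0.018 m and linear speed of lid below 0.03 m/s), for 0.2 s.
At the end, for the whole second after the job is handed in: Blue tray on the dock (origin 14 mm above it) and lid on the tray (22 mm above), each -4/+3.5 mm in height, centred within 13 mm, cut-off ends within 18 mm, level within 5 degrees, at rest; orange tray within 30 mm of its start (all of step 2 and linear speed of blue_tray below 0.03 m/s and distance of orange_tray from where it was at the start of the episode below 0.03 m); the robot touches nothing.
It fails at once if the orange tray is moved by more than 30 mm (distance of orange_tray from where it was at the start of the episode above 0.03 m).
It fails at once if the blue tray is dropped (falling free, touching nothing, faster than 0.8 m/s: a fall of about 35 mm) (contact force between blue_tray and anything else below 0.05 N and linear speed of blue_tray above 0.8 m/s).
It fails at once if the lid is dropped (falling free, touching nothing, faster than 0.8 m/s: a fall of about 35 mm) (contact force between lid and anything else below 0.05 N and linear speed of lid above 0.8 m/s).
It also fails if it takes over 54 s, if anything falls off the work surface, if the arm or the gripper's body presses on something with over 40 N, if the wrist force passes 120 N, or if a joint passes its speed limit or range.

## Working session

There is one attempt and no reset: what is moved stays moved. The work goes in short steps, Python scripts to look and compute and a shell command to move; the robot and the scene stay as the last step left them, time stands still between calls to the robot, and variables do not carry over. Pictures are saved under pics/ and viewed, about 8 in all and at most 12, crops included, and the job is handed in when it is done.

```bash
ls; mkdir -p pics; python3 - <<'E'
from workcell import env
import cv2,numpy as np
for n in ("top","side"):
    im,d=env.grab_frame(n); cv2.imwrite(f"pics/{n}0.png",im); np.save(f"pics/{n}0.npy",d)
    p=env.camera_params(n); print(n,{k:np.round(v,3).tolist() if not isinstance(v,str) else v for k,v in p.items()}, (d>0).mean())
p=env.camera_params("wrist"); print(p)
s=env.state(); print(s["ee_pos"],s["ee_rot"],s["time_s"])
E
```

```text
pics
top {'camera_matrix': [[621.759, 0.0, 320.049], [0.0, 621.759, 231.837], [0.0, 0.0, 1.0]], 'cam_to_world': [[-0.006, 0.988, -0.155, 373.639], [-1.0, -0.002, 0.023, 15.782], [0.023, 0.155, 0.988, 1149.455], [0.0, 0.0, 0.0, 1.0]]} 0.996083984375
side {'camera_matrix': [[435.713, 0.0, 314.327], [0.0, 435.713, 232.033], [0.0, 0.0, 1.0]], 'cam_to_world': [[-0.866, 0.258, -0.428, 206.701], [-0.5, -0.426, 0.755, 577.882], [0.012, 0.867, 0.497, 418.345], [0.0, 0.0, 0.0, 1.0]]} 0.9960481770833334
{'camera_matrix': array([[337.26317223,   0.        , 318.44857575],
       [  0.        , 337.26317223, 238.08025679],
       [  0.        ,   0.        ,   1.        ]]), 'hand_eye': array([[ 9.99999708e-01,  1.98206970e-04, -7.38584523e-04,
         3.16808010e-01],
       [-1.23973022e-05, -9.61497616e-01, -2.74813270e-01,
        -7.81020716e+01],
       [-7.64617164e-04,  2.74813199e-01, -9.61497333e-01,
        -1.72169315e+02],
       [ 0.00000000e+00,  0.00000000e+00,  0.00000000e+00,
         1.00000000e+00]])}
[ 154.23951545 -553.46159116  213.22110227] [-1.79997619e+02  8.93222312e-02 -7.44288673e+01] 0.1
```

View pics/top0.png

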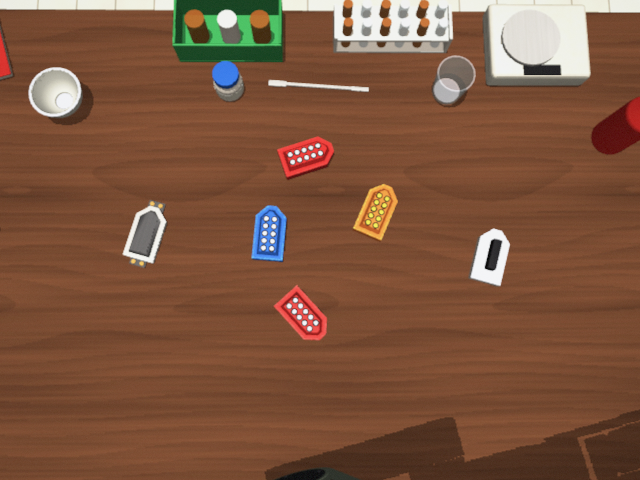

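View pics/side0.png

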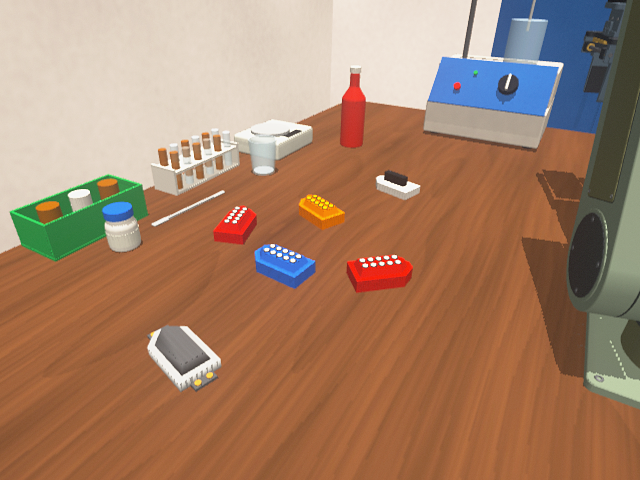

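The top view shows the dock at about px (146,233), the blue tray at (269,233) and the lid at (491,257), all with cut corners towards the top of the picture. The orange tray is at (376,212), and two red decoys are present. Next I measure the poses from depth.

```bash
cat > h.py <<'E'
import numpy as np, cv2
from workcell import env
from scipy.spatial.transform import Rotation as R
def T_tool(s):
    T=np.eye(4); T[:3,:3]=R.from_euler("xyz",s["ee_rot"],degrees=True).as_matrix(); T[:3,3]=s["ee_pos"]; return T
def cloud(name,d,s=None):
    p=env.camera_params(name); K=np.array(p["camera_matrix"])
    M=np.array(p["cam_to_world"]) if name!="wrist" else T_tool(s)@np.array(p["hand_eye"])
    v,u=np.mgrid[:480,:640]
    P=np.stack([(u-K[0,2])*d/K[0,0],-(v-K[1,2])*d/K[1,1],-d],-1)
    return P@M[:3,:3].T+M[:3,3]
def fit(W,mask,zlo,zhi):
    """pose of outline from cloud points with z in range; nose = end with cut corners"""
    m=mask&(W[...,2]>zlo)&(W[...,2]<zhi)
    n,l,st,_=cv2.connectedComponentsWithStats(m.astype(np.uint8)); m=l==1+np.argmax(st[1:,4])
    p=W[m]; (c,sz,a)=cv2.minAreaRect(p[:,:2].astype(np.float32)); a=np.radians(a)
    if sz[0]<sz[1]: a+=np.pi/2
    ax=np.array([np.cos(a),np.sin(a)]); ay=np.array([-ax[1],ax[0]])
    q=(p[:,:2]-c)@np.c_[ax,ay]; L,Wd=max(sz),min(sz)
    e=[np.ptp(q[(k*q[:,0]>L/2-6),1]) for k in(1,-1)]
    if e[0]>e[1]: ax=-ax
    return dict(c=np.round(c,1),yaw=round(np.degrees(np.arctan2(ax[1],ax[0])),1),L=round(L,1),W=round(Wd,1),ends=np.round(e,0),z=np.round(np.percentile(p[:,2],[5,50,95]),1),n=len(p))
E
python3 - <<'E'
from h import *
d=np.load("pics/top0.npy"); W=cloud("top",d)
for n,(u,v),lo,hi in [("dock",(146,233),8,19),("blue",(269,233),16,40),("lid",(491,257),12,45),("lidtop",(491,257),12,24),("orange",(376,212),16,40)]:
    m=np.zeros(d.shape,bool); m[v-50:v+50,u-45:u+45]=1
    print(n,fit(W,m,lo,hi), "bench",np.median(W[v-50:v-40,u-40:u+40,2]))
E
```

```text
dock {'c': array([549.3, 309.9]), 'yaw': np.float64(164.2), 'L': 105.8, 'W': 58.3, 'ends': array([ 5., 24.]), 'z': array([10.2, 14.3, 18. ]), 'n': 776} bench -0.0009460407754886546
blue {'c': array([551.2,  81.5]), 'yaw': np.float64(-5.3), 'L': 101.4, 'W': 56.3, 'ends': array([55., 22.]), 'z': array([19.1, 27.8, 37.1]), 'n': 1539} bench -0.018037089183849275
lid {'c': array([ 507.8, -326.6]), 'yaw': np.float64(-15.3), 'L': 101.3, 'W': 57.9, 'ends': array([56., 25.]), 'z': array([14.3, 18.4, 40.8]), 'n': 1542} bench -0.21352031775904834
lidtop {'c': array([ 507.8, -326.6]), 'yaw': np.float64(-15.3), 'L': 101.3, 'W': 57.9, 'ends': array([56., 25.]), 'z': array([14. , 17.7, 21.5]), 'n': 1213} bench -0.21352031775904834
orange {'c': array([ 592.6, -117.7]), 'yaw': np.float64(-23.9), 'L': 101.3, 'W': 56.1, 'ends': array([55., 27.]), 'z': array([19.2, 27.3, 37.2]), 'n': 1501} bench -0.2400241260608027
```

```bash
python3 - <<'E'
from h import *
a=cv2.imread("pics/top0.png")[185:285,95:195]; b=cv2.imread("pics/side0.png")[310:400,135:235]
r=lambda x:cv2.resize(x,(400,400),interpolation=cv2.INTER_CUBIC)
cv2.imwrite("pics/crop.png",np.hstack([r(a),r(b)]))
d=np.load("pics/top0.npy"); W=cloud("top",d)
u,v=146,233
m=np.zeros(d.shape,bool); m[v-50:v+50,u-45:u+45]=1
print(fit(W,m,11.5,18),fit(W,m,11.5,40),fit(W,m,23,40))
E
```

```text
{'c': array([552.2, 308.7]), 'yaw': np.float64(-15.9), 'L': 99.4, 'W': 57.4, 'ends': array([55., 24.]), 'z': array([12. , 14.5, 17.4]), 'n': 634} {'c': array([552.2, 308.7]), 'yaw': np.float64(-15.9), 'L': 99.4, 'W': 57.4, 'ends': array([55., 24.]), 'z': array([12.5, 21. , 28.5]), 'n': 1484} {'c': array([551.4, 308.2]), 'yaw': np.float64(-15.3), 'L': 76.7, 'W': 34.4, 'ends': array([34., 19.]), 'z': array([23.5, 26.2, 29.5]), 'n': 657}
```

View pics/crop.png

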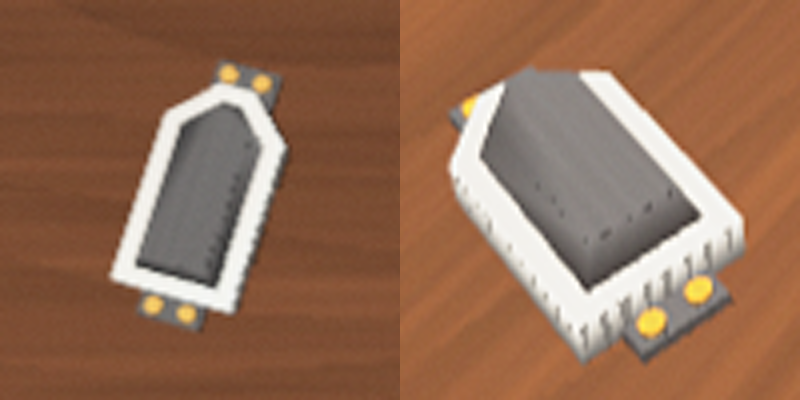

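The dock's cut end is towards +x (yaw about -15.7°, centre (552, 308.5)). All three objects are measured consistently, so I work out the move to hover above the blue tray.

```bash
cat >> h.py <<'E'
def delta(x,y,z,yaw):
    """shift in tool axes (m) and roll (deg) from measured pose to target TCP pose, tool down"""
    s=env.state(); T=T_tool(s); t=T[:3,:3].T@(np.array([x,y,z])-T[:3,3])/1000
    cy=np.degrees(np.arctan2(T[1,0],T[0,0])); r=-((yaw-cy+180)%360-180)
    print("t",round(s["time_s"],2),"pos",np.round(s["ee_pos"],1),"rot",np.round(s["ee_rot"],2),"F",np.round(s["force"],1),"w",round(s["gripper_width"],1),"q6",round(s["qpos"][5],1)); print("xyz",np.round(t,4),"roll",round(r,1))
E
python3 -c "
from h import *
delta(551.2,81.5,150,-95.3)"
```

```text
t 0.1 pos [ 154.2 -553.5  213.2] rot [-1.800e+02  9.000e-02 -7.443e+01] F [-0.3  0.  -0.8] w 91.3 q6 -1.1
xyz [-0.505  -0.5528  0.064 ] roll 20.9
```

```bash
python3 -m pendant '[{"xyz":[-0.505,-0.553,0.064],"roll":20.9,"jaw":0},{"xyz":[-0.505,-0.553,0.064],"roll":20.9,"jaw":0},{"xyz":[-0.505,-0.553,0.064],"roll":20.9,"jaw":0},{"xyz":[-0.505,-0.553,0.064],"roll":20.9,"jaw":0},{"xyz":[-0.505,-0.553,0.064],"roll":20.9,"jaw":0},{"xyz":[-0.505,-0.553,0.064],"roll":20.9,"jaw":0},{"xyz":[-0.505,-0.553,0.064],"roll":20.9,"jaw":0},{"xyz":[-0.505,-0.553,0.064],"roll":20.9,"jaw":0}]' 25
python3 -c "
from h import *
delta(551.2,81.5,150,-95.3)"
```

```text
time_s: 1.1
ee_pos: [419.2, -129.7, 171.2]
ee_rot: [-180.0, -0.0, -95.3]
force: [1.0, -0.3, -0.5]
gripper_width: 90.7
t 1.1 pos [ 419.2 -129.7  171.2] rot [-1.7998e+02 -2.0000e-02 -9.5330e+01] F [ 1.  -0.3 -0.5] w 90.7 q6 76.7
xyz [-0.2225 -0.1118  0.0211] roll -0.0
```

```bash
python3 -m pendant '[{"xyz":[-0.222,-0.112,0.021],"roll":0,"jaw":0},{"xyz":[-0.222,-0.112,0.021],"roll":0,"jaw":0},{"xyz":[-0.222,-0.112,0.021],"roll":0,"jaw":0},{"xyz":[-0.222,-0.112,0.021],"roll":0,"jaw":0},{"xyz":[-0.222,-0.112,0.021],"roll":0,"jaw":0},{"xyz":[-0.222,-0.112,0.021],"roll":0,"jaw":0},{"xyz":[-0.222,-0.112,0.021],"roll":0,"jaw":0},{"xyz":[-0.222,-0.112,0.021],"roll":0,"jaw":0}]'
python3 - <<'E'
from h import *
s=env.state(); im,d=env.grab_frame("wrist"); W=cloud("wrist",d,s)
cv2.imwrite("pics/w1.png",im)
h=cv2.cvtColor(im,cv2.COLOR_BGR2HSV); m=cv2.inRange(h,(100,110,60),(125,255,255))>0
m=cv2.morphologyEx(m.astype(np.uint8),cv2.MORPH_CLOSE,np.ones((15,15)))>0
print(fit(W,m,16,40),fit(W,m,18,24))
delta(551.2,81.5,5,-95.3)
E
```

```text
time_s: 2.1
ee_pos: [550.3, 77.9, 150.7]
ee_rot: [-180.0, -0.0, -95.4]
force: [0.9, 0.1, -0.2]
gripper_width: 91.4
{'c': array([550.1,  82.1]), 'yaw': np.float64(-5.2), 'L': 100.2, 'W': 56.2, 'ends': array([56., 26.]), 'z': array([22.7, 30.1, 37.4]), 'n': 5940} {'c': array([550.1,  82.1]), 'yaw': np.float64(-5.2), 'L': 100.0, 'W': 56.2, 'ends': array([56., 26.]), 'z': array([22.3, 23.3, 23.9]), 'n': 1903}
t 2.15 pos [550.4  78.  150.7] rot [-179.98   -0.    -95.42] F [ 0.5 -0.1 -0.3] w 91.2 q6 102.3
xyz [-0.0035 -0.0004  0.1457] roll -0.1
```

View pics/w1.png

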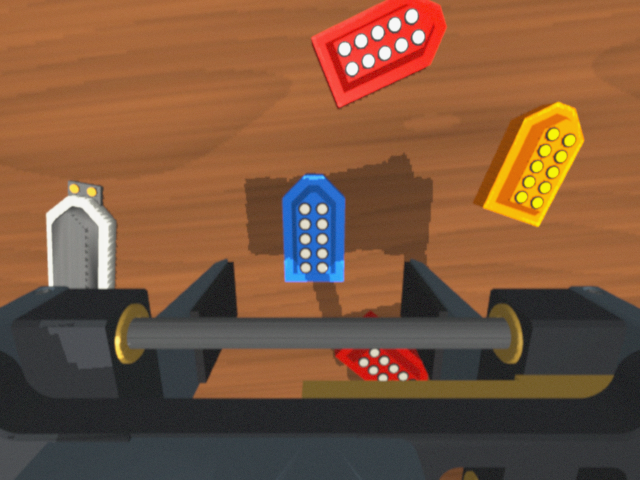

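The wrist view shows the blue tray at (314,228), centred between the fingers with its nose up. The wrist and top measurements agree within about 1 mm, so I descend.

```bash
python3 -m pendant '[{"xyz":[-0.004,0,0.05],"roll":0,"jaw":0},{"xyz":[-0.004,0,0.09],"roll":0,"jaw":0},{"xyz":[-0.004,0,0.12],"roll":0,"jaw":0},{"xyz":[-0.004,0,0.135],"roll":0,"jaw":0},{"xyz":[-0.004,0,0.142],"roll":0,"jaw":0},{"xyz":[-0.004,0,0.142],"roll":0,"jaw":0},{"xyz":[-0.004,0,0.142],"roll":0,"jaw":0},{"xyz":[-0.004,0,0.142],"roll":0,"jaw":0}]'
python3 -c "
from h import *
delta(550.6,82,5,-95.3)"
```

```text
time_s: 3.15
ee_pos: [551.6, 83.2, 9.2]
ee_rot: [-179.9, 0.0, -95.3]
force: [0.4, -1.2, -0.2]
gripper_width: 91.1
t 3.15 pos [551.6  83.2   9.2] rot [-1.799e+02  2.000e-02 -9.533e+01] F [ 0.4 -1.2 -0.2] w 91.1 q6 102.7
xyz [0.0013 0.0009 0.0042] roll -0.0
```

```bash
python3 -m pendant '[{"xyz":[0.001,0.001,0.004],"roll":0,"jaw":0},{"xyz":[0.001,0.001,0.004],"roll":0,"jaw":0},{"xyz":[0.001,0.001,0.004],"roll":0,"jaw":0.3},{"xyz":[0.001,0.001,0.004],"roll":0,"jaw":1},{"xyz":[0.001,0.001,0.004],"roll":0,"jaw":1},{"xyz":[0.001,0.001,0.004],"roll":0,"jaw":1},{"xyz":[0.001,0.001,0.004],"roll":0,"jaw":1},{"xyz":[0.001,0.001,0.004],"roll":0,"jaw":1}]' 25
python3 -m pendant '[{"xyz":[0,0,0],"roll":0,"jaw":1},{"xyz":[0,0,-0.01],"roll":0,"jaw":1},{"xyz":[0,0,-0.03],"roll":0,"jaw":1},{"xyz":[0,0,-0.05],"roll":0,"jaw":1},{"xyz":[0,0,-0.07],"roll":0,"jaw":1},{"xyz":[0,0,-0.09],"roll":0,"jaw":1},{"xyz":[0,0,-0.09],"roll":0,"jaw":1},{"xyz":[0,0,-0.09],"roll":0,"jaw":1}]'
```

```text
time_s: 4.15
ee_pos: [550.0, 82.2, 4.4]
ee_rot: [-180.0, -0.0, -95.3]
force: [0.9, 0.0, -0.3]
gripper_width: 55.9
time_s: 5.15
ee_pos: [549.4, 82.1, 93.9]
ee_rot: [179.9, -0.0, -95.3]
force: [0.8, 0.1, -2.5]
gripper_width: 55.8
```

Gripped: the opening is 56 mm and it lifted. On to above the dock.

```bash
python3 -c "
from h import *
delta(551.5,308.5,94,-105.7)"
```

```text
t 5.15 pos [549.4  82.1  93.9] rot [ 1.7994e+02 -2.0000e-02 -9.5330e+01] F [ 0.8  0.1 -2.5] w 55.8 q6 102.6
xyz [-2.256e-01  1.890e-02 -2.000e-04] roll 10.4
```

```bash
python3 -m pendant '[{"xyz":[-0.03,0.003,0],"roll":2,"jaw":1},{"xyz":[-0.075,0.006,0],"roll":4,"jaw":1},{"xyz":[-0.125,0.011,0],"roll":6,"jaw":1},{"xyz":[-0.175,0.015,0],"roll":8,"jaw":1},{"xyz":[-0.21,0.018,0],"roll":10,"jaw":1},{"xyz":[-0.226,0.019,0],"roll":10.4,"jaw":1},{"xyz":[-0.226,0.019,0],"roll":10.4,"jaw":1},{"xyz":[-0.226,0.019,0],"roll":10.4,"jaw":1}]'
python3 - <<'E'
from h import *
s=env.state(); im,d=env.grab_frame("wrist"); W=cloud("wrist",d,s)
cv2.imwrite("pics/w2.png",im)
delta(551.5,308.5,24,-105.7)
it,dt=env.grab_frame("top"); h=cv2.cvtColor(it,cv2.COLOR_BGR2HSV); Wt=cloud("top",dt)
m=cv2.inRange(h,(100,110,60),(125,255,255))>0; m[:,:90]=0;m[:180]=0;m[320:]=0
print((m.sum()), fit(Wt,m,95,140) if m.sum()>50 else "")
h=cv2.cvtColor(im,cv2.COLOR_BGR2HSV);m=cv2.inRange(h,(100,110,60),(125,255,255))>0
p=W[m&(W[...,2]>80)];print(len(p)); 
if len(p):
  T=T_tool(s);q=(p-T[:3,3])@T[:3,:3];print(np.percentile(q,[1,50,99],axis=0).round(1))
cv2.imwrite("pics/w2t.png",it)
E
```

```text
time_s: 6.15
ee_pos: [551.8, 307.4, 93.9]
ee_rot: [180.0, -0.1, -105.8]
force: [0.6, -0.4, -0.7]
gripper_width: 55.9
t 6.2 pos [552.  307.4  94.1] rot [ 1.7998e+02 -6.0000e-02 -1.0579e+02] F [-0.  -0.3 -1.1] w 55.7 q6 133.9
xyz [-0.001   0.0007  0.0701] roll -0.1
102 {'c': array([569.6, 302. ]), 'yaw': np.float64(21.5), 'L': 14.0, 'W': 9.6, 'ends': array([ 8., 10.]), 'z': array([120.9, 124.2, 127.1]), 'n': 38}
12390
[[-27.5 -50.3 -32.5]
 [  0.4 -18.7 -20.7]
 [ 27.9  42.5  -2.9]]
```

View pics/w2.png

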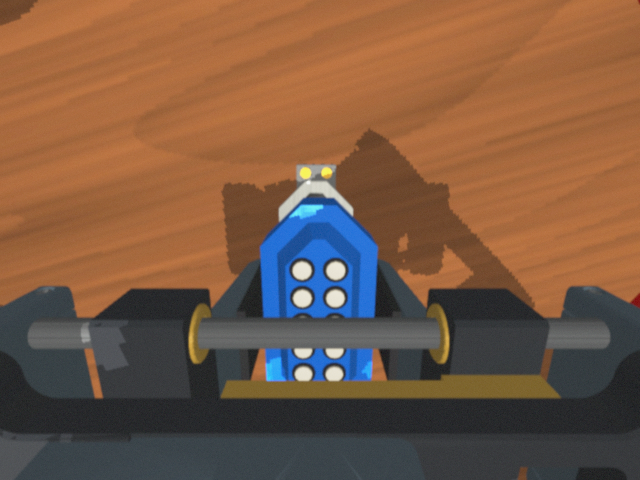

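The wrist view shows the tray held straight, with its nose at (318,203) over the dock nose at (316,183). Lowering in two stages.

```bash
python3 -m pendant '[{"xyz":[-0.001,0.001,0.015],"roll":0,"jaw":1},{"xyz":[-0.0015,0.001,0.03],"roll":0,"jaw":1},{"xyz":[-0.0015,0.001,0.045],"roll":0,"jaw":1},{"xyz":[-0.0015,0.001,0.055],"roll":0,"jaw":1},{"xyz":[-0.0015,0.001,0.06],"roll":0,"jaw":1},{"xyz":[-0.0015,0.001,0.064],"roll":0,"jaw":1},{"xyz":[-0.0015,0.001,0.067],"roll":0,"jaw":1},{"xyz":[-0.0015,0.001,0.067],"roll":0,"jaw":1}]'
python3 -c "
from h import *
delta(551.5,308.5,18.4,-105.7)"
```

```text
time_s: 7.25
ee_pos: [551.5, 310.7, 27.4]
ee_rot: [-180.0, 0.0, -105.7]
force: [-0.8, -0.3, -1.5]
gripper_width: 56.1
t 7.25 pos [551.5 310.7  27.4] rot [-179.99    0.   -105.73] F [-0.8 -0.3 -1.5] w 56.1 q6 134.1
xyz [ 0.0021 -0.0006  0.009 ] roll -0.0
```

```bash
python3 -m pendant '[{"xyz":[0.001,-0.0005,0.002],"roll":0,"jaw":1},{"xyz":[0.002,-0.0005,0.004],"roll":0,"jaw":1},{"xyz":[0.002,-0.0005,0.006],"roll":0,"jaw":1},{"xyz":[0.002,-0.0005,0.007],"roll":0,"jaw":1},{"xyz":[0.002,-0.0005,0.008],"roll":0,"jaw":1},{"xyz":[0.002,-0.0005,0.009],"roll":0,"jaw":1},{"xyz":[0.002,-0.0005,0.0095],"roll":0,"jaw":1},{"xyz":[0.002,-0.0005,0.0095],"roll":0,"jaw":1}]'
```

```text
time_s: 8.25
ee_pos: [551.5, 308.6, 18.4]
ee_rot: [-180.0, 0.0, -105.7]
force: [-1.7, -0.2, 4.4]
gripper_width: 55.7
```

Contact at the expected height. Release and rise.

```bash
python3 -m pendant '[{"xyz":[0,0,0],"roll":0,"jaw":0.7},{"xyz":[0,0,0],"roll":0,"jaw":0.3},{"xyz":[0,0,0],"roll":0,"jaw":0},{"xyz":[0,0,0],"roll":0,"jaw":0},{"xyz":[0,0,-0.02],"roll":0,"jaw":0},{"xyz":[0,0,-0.06],"roll":0,"jaw":0},{"xyz":[0,0,-0.12],"roll":0,"jaw":0},{"xyz":[0,0,-0.15],"roll":0,"jaw":0}]'
python3 - <<'E'
from h import *
s=env.state(); im,d=env.grab_frame("wrist"); W=cloud("wrist",d,s); cv2.imwrite("pics/w3.png",im)
h=cv2.cvtColor(im,cv2.COLOR_BGR2HSV); m=cv2.inRange(h,(100,110,60),(125,255,255))
m=cv2.morphologyEx(m,cv2.MORPH_CLOSE,np.ones((15,15)))>0
print(fit(W,m,30,60),fit(W,m,32,39))
it,dt=env.grab_frame("top"); Wt=cloud("top",dt); h=cv2.cvtColor(it,cv2.COLOR_BGR2HSV)
m=cv2.inRange(h,(100,110,60),(125,255,255)); m[:,:90]=0;m[:,220:]=0;m[:180]=0;m[300:]=0
m=cv2.morphologyEx(m,cv2.MORPH_CLOSE,np.ones((9,9)))>0
print(m.sum())
if m.sum()>300: print(fit(Wt,m,25,60))
si,_=env.grab_frame("side"); cv2.imwrite("pics/s3.png",si[250:450,60:360])
delta(507.8,-326.6,180,-105.3)
E
```

```text
time_s: 9.25
ee_pos: [552.7, 309.3, 171.4]
ee_rot: [-179.8, 0.2, -105.7]
force: [0.1, -0.6, -0.3]
gripper_width: 91.1
{'c': array([551.6, 308.3]), 'yaw': np.float64(-15.8), 'L': 100.0, 'W': 56.0, 'ends': array([55., 27.]), 'z': array([36.7, 44.1, 51.4]), 'n': 5694} {'c': array([551.6, 308.3]), 'yaw': np.float64(-15.8), 'L': 100.0, 'W': 56.0, 'ends': array([55., 27.]), 'z': array([36.3, 37.5, 38.6]), 'n': 2346}
655
{'c': array([546.3, 305.3]), 'yaw': np.float64(-16.5), 'L': 89.8, 'W': 51.3, 'ends': array([34.,  6.]), 'z': array([29.2, 37. , 50.2]), 'n': 565}
t 9.4 pos [552.2 309.  169.4] rot [-1.7984e+02  1.4000e-01 -1.0573e+02] F [ 0.4  0.2 -1.1] w 91.2 q6 133.9
xyz [ 0.6238 -0.1296 -0.0118] roll -0.4
```

View pics/s3.png

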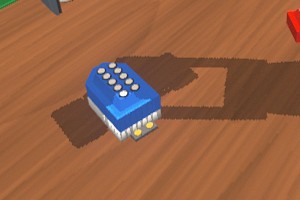

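The tray is seated: its deck rose 14.2 mm from the bench reading, it is centred within 1 mm, and its yaw is -15.8°. Now to the lid.

```bash
python3 -m pendant '[{"xyz":[0.624,-0.130,0.01],"roll":0,"jaw":0},{"xyz":[0.624,-0.130,0.01],"roll":0,"jaw":0},{"xyz":[0.624,-0.130,0.01],"roll":0,"jaw":0},{"xyz":[0.624,-0.130,0.01],"roll":0,"jaw":0},{"xyz":[0.624,-0.130,0.01],"roll":0,"jaw":0},{"xyz":[0.624,-0.130,0.01],"roll":0,"jaw":0},{"xyz":[0.624,-0.130,0.01],"roll":0,"jaw":0},{"xyz":[0.624,-0.130,0.01],"roll":0,"jaw":0}]'
python3 -c "
from h import *
delta(507.8,-326.6,155,-105.3)"
```

```text
time_s: 10.4
ee_pos: [515.4, -191.7, 157.8]
ee_rot: [179.8, 0.0, -105.7]
force: [0.2, -0.6, -1.0]
gripper_width: 91.4
t 10.4 pos [ 515.4 -191.7  157.8] rot [ 1.7979e+02  3.0000e-02 -1.0573e+02] F [ 0.2 -0.6 -1. ] w 91.4 q6 84.1
xyz [ 0.1319 -0.0293  0.0026] roll -0.4
```

```bash
python3 -m pendant '[{"xyz":[0.132,-0.029,0],"roll":-0.4,"jaw":0},{"xyz":[0.132,-0.029,0],"roll":-0.4,"jaw":0},{"xyz":[0.132,-0.029,0],"roll":-0.4,"jaw":0},{"xyz":[0.132,-0.029,0],"roll":-0.4,"jaw":0},{"xyz":[0.132,-0.029,0],"roll":-0.4,"jaw":0},{"xyz":[0.132,-0.029,0],"roll":-0.4,"jaw":0},{"xyz":[0.132,-0.029,0],"roll":-0.4,"jaw":0},{"xyz":[0.132,-0.029,0],"roll":-0.4,"jaw":0}]'
python3 - <<'E'
from h import *
s=env.state(); im,d=env.grab_frame("wrist"); W=cloud("wrist",d,s); cv2.imwrite("pics/w4.png",im)
m=np.hypot(W[...,0]-508,W[...,1]+327)<85
print(fit(W,m,12,60),fit(W,m,34,48))
delta(507.8,-326.6,23,-105.3)
E
```

```text
time_s: 11.4
ee_pos: [509.2, -324.5, 160.3]
ee_rot: [-180.0, -0.0, -105.3]
force: [-0.5, 1.2, -0.5]
gripper_width: 91.0
{'c': array([ 506.1, -326.7]), 'yaw': np.float64(-16.3), 'L': 100.4, 'W': 56.1, 'ends': array([55., 27.]), 'z': array([18.4, 19.7, 41.8]), 'n': 5486} {'c': array([ 506.4, -326.9]), 'yaw': np.float64(164.5), 'L': 56.1, 'W': 15.4, 'ends': array([15., 15.]), 'z': array([39.9, 41.3, 42.6]), 'n': 1063}
t 11.45 pos [ 509.2 -324.7  160.2] rot [-1.7998e+02 -1.0000e-02 -1.0530e+02] F [-1.2 -0.2 -0.7] w 91.3 q6 71.7
xyz [0.0022 0.0009 0.1372] roll 0.0
```

View pics/w4.png

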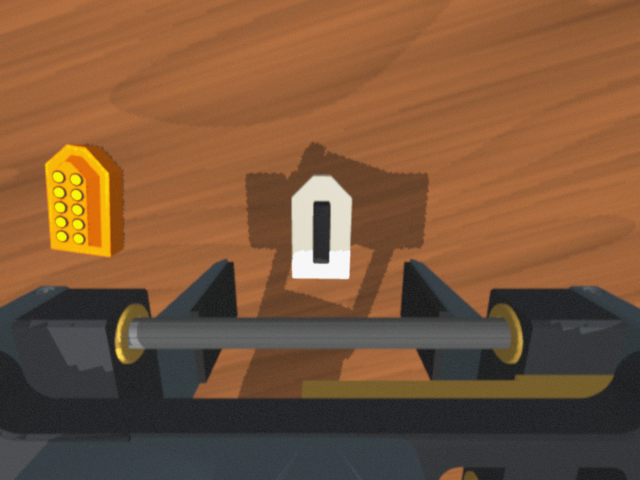

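The wrist view shows the lid at (321,228), nose up, bar at (321,232). Descending onto the bar.

```bash
python3 -m pendant '[{"xyz":[0.0027,0.002,0.05],"roll":0.5,"jaw":0},{"xyz":[0.0027,0.002,0.09],"roll":0.5,"jaw":0},{"xyz":[0.0027,0.002,0.115],"roll":0.5,"jaw":0},{"xyz":[0.0027,0.002,0.13],"roll":0.5,"jaw":0},{"xyz":[0.0027,0.002,0.134],"roll":0.5,"jaw":0},{"xyz":[0.0027,0.002,0.134],"roll":0.5,"jaw":0},{"xyz":[0.0027,0.002,0.134],"roll":0.5,"jaw":0},{"xyz":[0.0027,0.002,0.134],"roll":0.5,"jaw":0}]'
python3 -c "
from h import *
delta(506.5,-326.8,22,-105.8)"
```

```text
time_s: 12.45
ee_pos: [506.9, -327.4, 26.9]
ee_rot: [-179.9, -0.0, -105.8]
force: [0.3, -0.7, 0.6]
gripper_width: 91.2
t 12.45 pos [ 506.9 -327.4   26.9] rot [-1.7991e+02 -3.0000e-02 -1.0582e+02] F [ 0.3 -0.7  0.6] w 91.2 q6 71.9
xyz [-0.0005  0.0005  0.0049] roll -0.0
```

```bash
python3 -m pendant '[{"xyz":[-0.0005,0.0005,0.0045],"roll":0,"jaw":0.3},{"xyz":[-0.0005,0.0005,0.0045],"roll":0,"jaw":0.6},{"xyz":[-0.0005,0.0005,0.0045],"roll":0,"jaw":1},{"xyz":[-0.0005,0.0005,0.0045],"roll":0,"jaw":1},{"xyz":[-0.0005,0.0005,0.0045],"roll":0,"jaw":1},{"xyz":[-0.0005,0.0005,0.0045],"roll":0,"jaw":1},{"xyz":[-0.0005,0.0005,0.0045],"roll":0,"jaw":1},{"xyz":[-0.0005,0.0005,0.0045],"roll":0,"jaw":1}]' 25
```

```text
time_s: 13.45
ee_pos: [506.1, -326.5, 21.6]
ee_rot: [-180.0, -0.0, -105.8]
force: [-0.0, -0.7, -0.3]
gripper_width: 15.7
```

```bash
python3 -m pendant '[{"xyz":[0,0,-0.008],"roll":0,"jaw":1},{"xyz":[0,0,-0.025],"roll":0,"jaw":1},{"xyz":[0,0,-0.045],"roll":0,"jaw":1},{"xyz":[0,0,-0.07],"roll":0,"jaw":1},{"xyz":[0,0,-0.095],"roll":0,"jaw":1},{"xyz":[0,0,-0.115],"roll":0,"jaw":1},{"xyz":[0,0,-0.12],"roll":0,"jaw":1},{"xyz":[0,0,-0.12],"roll":0,"jaw":1}]'
python3 -c "
from h import *
delta(551.6,308.3,142,-105.8)"
```

```text
time_s: 14.45
ee_pos: [506.0, -326.5, 142.0]
ee_rot: [-180.0, -0.0, -105.8]
force: [0.3, 1.1, -1.8]
gripper_width: 16.2
t 14.45 pos [ 506.  -326.5  142. ] rot [-1.7996e+02 -2.0000e-02 -1.0583e+02] F [ 0.3  1.1 -1.8] w 16.2 q6 71.9
xyz [-6.232e-01  1.293e-01 -3.000e-04] roll -0.0
```

Lifted. Carry it at a moderate speed in two calls.

```bash
python3 -m pendant '[{"xyz":[-0.02,0.004,0],"roll":0,"jaw":1},{"xyz":[-0.06,0.012,0],"roll":0,"jaw":1},{"xyz":[-0.105,0.022,0],"roll":0,"jaw":1},{"xyz":[-0.155,0.032,0],"roll":0,"jaw":1},{"xyz":[-0.205,0.043,0],"roll":0,"jaw":1},{"xyz":[-0.255,0.053,0],"roll":0,"jaw":1},{"xyz":[-0.295,0.061,0],"roll":0,"jaw":1},{"xyz":[-0.32,0.066,0],"roll":0,"jaw":1}]'
python3 -c "
from h import *
delta(551.6,308.3,142,-105.8)"
```

```text
time_s: 15.45
ee_pos: [528.5, 2.5, 140.7]
ee_rot: [179.9, 0.0, -105.7]
force: [-0.1, 0.4, -1.2]
gripper_width: 16.0
t 15.45 pos [528.5   2.5 140.7] rot [ 179.86    0.   -105.7 ] F [-0.1  0.4 -1.2] w 16.0 q6 104.7
xyz [-0.3007  0.0605 -0.0012] roll 0.1
```

```bash
python3 -m pendant '[{"xyz":[-0.02,0.004,0],"roll":0,"jaw":1},{"xyz":[-0.06,0.012,0],"roll":0,"jaw":1},{"xyz":[-0.11,0.023,0],"roll":0,"jaw":1},{"xyz":[-0.165,0.034,0],"roll":0,"jaw":1},{"xyz":[-0.22,0.045,0],"roll":0,"jaw":1},{"xyz":[-0.265,0.055,0],"roll":0,"jaw":1},{"xyz":[-0.293,0.061,0],"roll":0,"jaw":1},{"xyz":[-0.303,0.063,0],"roll":0,"jaw":1}]'
python3 - <<'E'
from h import *
s=env.state(); im,d=env.grab_frame("wrist"); W=cloud("wrist",d,s); cv2.imwrite("pics/w5.png",im)
T=T_tool(s); q=(W-T[:3,3])@T[:3,:3]
g=(im.min(-1)>150)&(q[...,2]>-12)&(q[...,2]<25)&(abs(q[...,0])<40)&(abs(q[...,1])<70)
p=q[g]; print(len(p)); print(np.percentile(p,[0.5,50,99.5],axis=0).round(1))
delta(551.6,308.3,60,-105.8)
E
```

```text
time_s: 16.45
ee_pos: [550.2, 310.1, 140.3]
ee_rot: [179.9, -0.1, -105.7]
force: [0.5, -1.0, -0.5]
gripper_width: 16.2
5696
[[-27.4 -50.2   0.5]
 [ -0.  -29.2   2.1]
 [ 27.9  49.3   7.3]]
t 16.5 pos [550.6 310.3 140.5] rot [ 1.7991e+02 -3.0000e-02 -1.0570e+02] F [-0.5  0.9 -1.4] w 16.2 q6 134.0
xyz [ 0.0016 -0.0016  0.0805] roll 0.1
```

View pics/w5.png

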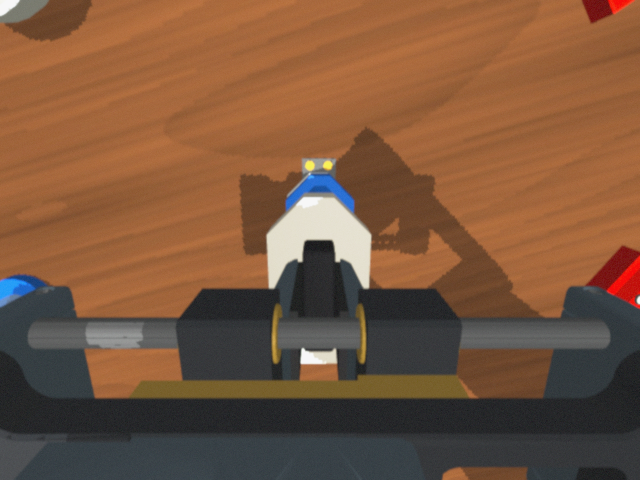

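The lid is centred in the hand (±50, ±27.6) with its nose above the blue tray's nose at (320,180). Lowering to just above the tray's block.

```bash
python3 -m pendant '[{"xyz":[0.001,-0.001,0.012],"roll":0,"jaw":1},{"xyz":[0.001,-0.001,0.028],"roll":0,"jaw":1},{"xyz":[0.001,-0.001,0.044],"roll":0,"jaw":1},{"xyz":[0.001,-0.001,0.057],"roll":0,"jaw":1},{"xyz":[0.001,-0.001,0.065],"roll":0,"jaw":1},{"xyz":[0.001,-0.001,0.068],"roll":0,"jaw":1},{"xyz":[0.001,-0.001,0.068],"roll":0,"jaw":1},{"xyz":[0.001,-0.001,0.068],"roll":0,"jaw":1}]'
python3 -c "
from h import *
delta(551.6,308.3,57.6,-105.8)"
```

```text
time_s: 17.5
ee_pos: [552.9, 307.1, 74.1]
ee_rot: [-179.9, 0.0, -105.8]
force: [0.6, 0.9, 0.1]
gripper_width: 15.9
t 17.5 pos [552.9 307.1  74.1] rot [-1.7995e+02  4.0000e-02 -1.0582e+02] F [0.6 0.9 0.1] w 15.9 q6 133.8
xyz [-0.0008  0.0016  0.0165] roll -0.0
```

```bash
python3 -m pendant '[{"xyz":[-0.001,0.0015,0.003],"roll":0,"jaw":1},{"xyz":[-0.001,0.0015,0.006],"roll":0,"jaw":1},{"xyz":[-0.001,0.0015,0.009],"roll":0,"jaw":1},{"xyz":[-0.001,0.0015,0.012],"roll":0,"jaw":1},{"xyz":[-0.001,0.0015,0.014],"roll":0,"jaw":1},{"xyz":[-0.001,0.0015,0.0155],"roll":0,"jaw":1},{"xyz":[-0.001,0.0015,0.0165],"roll":0,"jaw":1},{"xyz":[-0.001,0.0015,0.0165],"roll":0,"jaw":1}]'
```

```text
time_s: 18.5
ee_pos: [551.4, 308.1, 57.5]
ee_rot: [-180.0, 0.0, -105.8]
force: [-1.3, -1.8, 3.5]
gripper_width: 15.6
```

```bash
python3 -m pendant '[{"xyz":[0,0,0],"roll":0,"jaw":0.8},{"xyz":[0,0,0],"roll":0,"jaw":0.6},{"xyz":[0,0,0],"roll":0,"jaw":0.4},{"xyz":[0,0,0],"roll":0,"jaw":0.2},{"xyz":[0,0,-0.02],"roll":0,"jaw":0.2},{"xyz":[0,0,-0.06],"roll":0,"jaw":0.2},{"xyz":[0,0,-0.11],"roll":0,"jaw":0.2},{"xyz":[0,0,-0.14],"roll":0,"jaw":0.1}]'
python3 -m pendant '[{"xyz":[0,0,0],"roll":0,"jaw":0},{"xyz":[0,0,0],"roll":0,"jaw":0},{"xyz":[0,0,0],"roll":0,"jaw":0},{"xyz":[0,0,0],"roll":0,"jaw":0},{"xyz":[0,0,0],"roll":0,"jaw":0},{"xyz":[0,0,0],"roll":0,"jaw":0},{"xyz":[0,0,0],"roll":0,"jaw":0},{"xyz":[0,0,0],"roll":0,"jaw":0}]'
python3 - <<'E'
from h import *
s=env.state(); im,d=env.grab_frame("wrist"); W=cloud("wrist",d,s)
m=np.hypot(W[...,0]-552,W[...,1]-308)<85
print(fit(W,m,48,85),fit(W,m,48,62),fit(W,m,65,85))
p=W[m&(W[...,2]>50)&(W[...,2]<60)]; A=np.c_[p[:,:2]-p[:,:2].mean(0),np.ones(len(p))]; print("tilt deg",np.degrees(np.linalg.lstsq(A,p[:,2],rcond=None)[0][:2]).round(1))
it,dt=env.grab_frame("top"); Wt=cloud("top",dt); m=np.zeros(dt.shape,bool); m[165:260,330:420]=1; print("orange",fit(Wt,m,16,40))
si,_=env.grab_frame("side"); cv2.imwrite("pics/s5.png",cv2.resize(si[270:430,80:320],(720,480)))
E
```

```text
time_s: 19.5
ee_pos: [552.1, 308.6, 199.8]
ee_rot: [-179.8, 0.1, -105.8]
force: [0.1, 0.3, 0.1]
gripper_width: 80.4
time_s: 20.5
ee_pos: [551.4, 308.2, 197.0]
ee_rot: [-180.0, -0.0, -105.8]
force: [-0.1, -0.3, 0.2]
gripper_width: 91.5
{'c': array([551.3, 307.8]), 'yaw': np.float64(-15.6), 'L': 100.4, 'W': 56.2, 'ends': array([55., 26.]), 'z': array([54.3, 55.7, 77.8]), 'n': 5502} {'c': array([551.3, 307.8]), 'yaw': np.float64(-15.6), 'L': 100.4, 'W': 56.2, 'ends': array([55., 26.]), 'z': array([54.2, 55.4, 56.6]), 'n': 4385} {'c': array([551.7, 307.9]), 'yaw': np.float64(-15.6), 'L': 55.8, 'W': 15.7, 'ends': array([16., 15.]), 'z': array([75.5, 77.3, 78.5]), 'n': 1104}
tilt deg [ 0. -0.]
orange {'c': array([ 593.2, -117.9]), 'yaw': np.float64(-23.9), 'L': 101.8, 'W': 55.9, 'ends': array([55., 23.]), 'z': array([19. , 27.9, 37. ]), 'n': 1503}
```

View pics/s5.png

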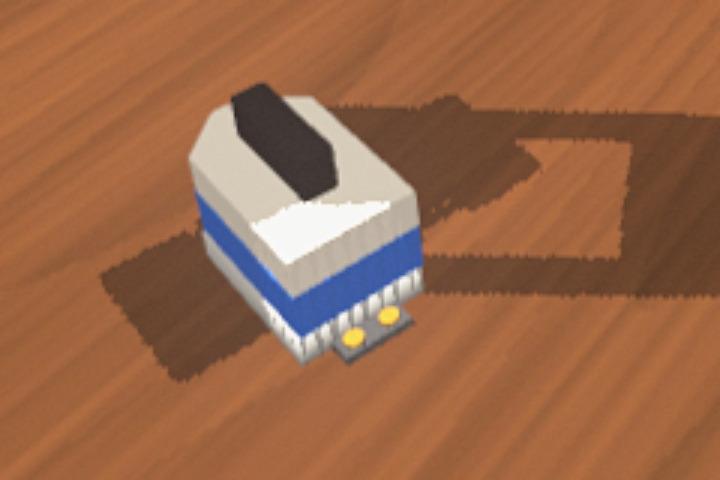

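The side view shows the dock, blue tray and lid flush, with noses matched at about (225,110) and no gaps. I'm handing in.

```bash
python3 -c "
from workcell import env
print(env.job_done())"
```

```text
the job is handed in; nothing more can be done
None
```

I set the blue tray on the dock and the white lid on the tray, with all cut-off corners matched, and handed the job in after about 20.7 s of robot time. The hand-in itself gives no verdict.

| Check | Result |
|---|---|
| Blue tray on dock | its deck sits 14.2 mm higher than on the bench (14 expected); centre within about 1 mm, yaw -15.8° against the dock's -15.7° |
| Lid on tray | top at 55.4 mm (54 expected; this camera reads about 1.3 mm high), centre within about 1 mm, yaw -15.6°, tilt 0° |
| Orange tray | within 1 mm of its start |
| Gripper | open and about 120 mm above the stack, touching nothing |

One reading disagreed. After the blue tray was set down, the top camera put its centre about 6 mm off, but it saw only part of the tray (outline 90 × 51 mm instead of 100 × 56). I relied on the wrist view, which saw the full outline, and the final side view showed the stack flush with no gaps.

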